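Re-aim a clamped dosing spout over the balance

ROBOT

A 7-joint arm with a two-finger parallel gripper is mounted at the origin on the work surface. World frame = base frame: x ahead of the robot, y to its left, z up, the work surface at z = 0. Lengths are in m, angles in rad, forces in N, time in s.
With the tool pointing down it reaches from about 0.4 to 0.875 m from the base axis. Payload 19.3 kg.
Tool frame: the origin (TCP) lies on the centre line of the jaws, within the pads' length; the fingertips stand 22 mm ahead of it and the grasp point (between the pads) lies 3 mm ahead of it (manip.tcp_to_tips is the distance from the TCP to the fingertips, in m); z points along the fingers, y is the line along which they close (so a half turn about z gives the same grasp; the last joint's range is limited). The gripper opens to 85 mm and grips with 20 to 120 N. Pads are 22 mm wide; open, the fingers measure 114 mm over their backs; the gripper's body (76 mm by 85 mm) begins 54 mm behind the grasp point. The pads swing forward as they close: fully open they stand 13 mm farther back than shut.
Start: joints at [-1.354, 0.521, -0.036, 1.599, 0.021, 1.021, -0.113], TCP at [0.177, 0.599, 0.253] pointing down, gripper open.
Joint ranges: [-2.91, 2.91], [-0.3, 2.13], [-1.5, 1.42], [0.17, 2.43], [-1.26, 4.41], [0.16, 1.93], [-2.52, 2.52]. Speed limits (rad/s): [1.89, 1.89, 2.39, 2.39, 3.01, 3.01, 3.01].

INTERFACE

Orientations are given as a 3x3 rotation matrix whose columns are the frame's x, y, z axes.
In Python, from plant import telemetry, vision, manip gives the robot as it stands.
- The arm moves only by the tool step_arm, never from a script. Its arguments are lists of equal length, an entry for each row: "grip": the closure, from 0 (fully open) to 1 (shut); "xyz": the shift along the tool's x, y, z in units of 3 cm (1.0 is 3 cm), a list of three; "turn": the turn about the tool's z in units of 5 degrees (1.0 is 5 degrees). A call has 1 to 12 rows; each row shifts and turns the commanded pose from where the row before left it, along the tool's axes as they then stand; what a row does not reach is not made up. A row lasts 1/10 s, in which the tool goes at most 50 mm and 8.59 degrees, less where a joint would pass 70% of its speed; a pose out of reach is approached as far as the arm can. A call with a number of a shift or a turn outside -1 to 1 is refused whole. A call with a gripper value outside its range is refused whole. The fingers move at their own pace and stop on an object; "grip_force" is the grip in N (left out, the last holds). Time passes only in rows, so rows that do not move let the fingers close. It gives the time, the measured TCP pose, the force, the opening and the grip force at its end, in the units of the state.
- telemetry.state(): the state, without advancing time (a new reading comes with each control period).
- vision.grab_frame(name): name is "side" or "top"; returns a dict with "pixels" (420x560x3 uint8, red, green, blue), "range_z" (420x560 float32, m along the optical axis (not along the pixel's ray), 0 where there is no reading), "K" (3x3 intrinsics, pixels), "dist_coeffs" ([k1, k2, p1, p2, k3] as OpenCV has them; the pictures are not rectified), "R" (3x3) and "t" (3): a world point X has camera coordinates R X + t. Camera axes: x right, y down, z forward; pixel columns grow to the right and rows downward; lengths in m; the calibration is good to about 2 mm. A picture is of the moment at which its call begins.
- manip.hand_in(): hands the job in; it is judged then, once.
The state is a dict: "time": time; "q": joint angles; "qvel": joint speeds; "effort": joint torques, N m; "eef_pos": TCP position; "tcp_rot": TCP orientation; "contact_force": force on the tool from outside, world axes, zero at the start; "moment": the same for the moment, N m; "grip_width": finger opening in m; "finger_force": force on a finger pad.
Only numpy, scipy, OpenCV 4.12 (cv2) and the standard library are available. Lean on these libraries where they do the work, as an engineer would, in place of code of your own. Each camera call takes 0.05 s, during which the arm holds its last target. There are 200 camera calls.

TASK

First stand the orange cup upright in the middle of the round steel pan of the white balance, or as near the middle as the spout can reach. Then back the clamp's red knob off just enough to free the spout (about a quarter turn, never more than a third), turn the spout, which has a blue wing on top to hold it by, without lifting it until its outlet is over the middle of the cup, and retighten the knob fully so that the spout is clamped there again. Leave the amber bottle and the clear dish where they stand.

Things in the scene. Friction and masses are not known exactly. Their poses are not given: they have to be found in the camera images.
- cup_center (a point): Centre (half-way up) of the orange open cup: round, straight-walled, 52 mm outside diameter, 50 mm high, wall 3 mm, about 80 g, loose, standing on the bench to the left or right of the equipment. Its z axis is the cup's axis.
- pan (a point): Centre of the top face of the balance's round steel pan, 112 mm in diameter, 38 mm above the bench. The balance is white, 185 x 120 mm, body 30 mm high, fixed, beside the clamp on one side (a grey stirrer with a square white plate stands on the other). The pan does not move.
- clamp: Grey screw clamp, fixed to the bench; base plate 200 x 80 x 18 mm. Origin at bench level on the vertical axis of the held spout. Its +x axis points from the spout towards the fixed V-shaped jaw (away from the knob), z up. A grey block (50 x 60 mm, top 82 mm above the bench) carries the knob at x = -100 mm; the jaws reach 70 mm above the bench.
- clamp_knob (a joint): Clamp screw knob, vertical axis, rad. 0 = tight. Grows as the knob is turned anticlockwise seen from above, which backs the sliding jaw off by 2 mm per rad; at about 0.6 the spout is free to turn, 1.2 to 1.5 is plenty, 2.1 is a third of a turn. Clockwise tightens: the jaw begins to press at about 0.2 and presses with 20 to 35 N at 0 and about 60 N at -0.2; it stops at -0.25. It starts tight, between -0.1 and 0, and stays where it is left (friction about 0.2 N m).
- knob_grip (a point): On the knob's axis, half-way up its red bar grip, 120 mm above the bench. The bar is 46 mm long along this frame's x axis (which turns with the knob), 14 mm thick along y, 36 mm high; it tops out 138 mm above the bench.
- jaw: Aluminium sliding jaw of the clamp, a 16 x 60 x 44 mm block between the knob block and the spout's body; it presses the spout's body into the fixed V jaw. Driven by the knob only.
- spout: Swivel dosing spout, loose (0.5 kg), an upright steel body 40 mm in diameter standing on the clamp's base plate, with a thin aluminium arm (12 mm thick, axis 126 mm above the spout's underside) sticking out level along its own +x. Origin at the centre of its underside, 18 mm above the bench; z up along its axis. Turning it about this axis moves the outlet on a circle of 130 mm radius. When the clamp is backed off it stands by itself.
- spout_grip (a point): Centre of the blue wing on top of the spout, on its axis, 173 mm above the bench. The wing is 44 mm long along this frame's x axis (the direction in which the arm points), 16 mm thick along y, 42 mm high.
- spout_outlet (a point): Centre of the spout's down-turned outlet's lower end, 12 mm in diameter, 130 mm from the spout's axis along its +x, 124 mm above the bench (36 mm above the rim of a cup that stands on the pan).
- cup: The orange cup itself; origin at the centre of its underside.
- reagent: Small amber bottle with a black cap, 52 mm in diameter, 85 mm high, on the side of the bench opposite the cup; leave alone. Origin at the underside.
- petri: Clear round dish, 60 mm in diameter, 16 mm high, on the bench beyond the clamp, under the spout's arm; leave alone. Origin at the underside.
Mind the look-alikes: they are no part of the job. Several things have the shape of the cup; the one meant has the colours described above. Leave any black look-alike of the part that bears pan alone.

How it is judged:
By the outcome, as a careful person would: the job done as asked, in the order asked, and still so for the second after the job is handed in, with the robot touching nothing.
It also fails if it takes over 72 s, if anything falls off the work surface, if the arm or the gripper's body presses on something with over 40 N, if the wrist force passes 120 N, or if a joint passes its speed limit or range.

## Working session

There is one attempt and no reset: what is moved stays moved. The work goes in short steps, Python scripts to look and compute and a tool call to move; the robot and the scene stay as the last step left them, time stands still between calls to the robot, and variables do not carry over. Pictures are saved under pics/ and viewed, at most 10 in all, crops included, and the job is handed in when it is done.

Besides the shell and the picture viewer there is one more tool, called in YAML: its name, and indented under it one key for each argument. step_arm: Moves the arm, as the interface text tells. Its arguments: {"type":"object","properties":{"grip":{"type":"array"},"xyz":{"type":"array"},"turn":{"type":"array"},"grip_force":{"type":"number"}},"required":["grip","xyz","turn"]}

```bash
mkdir -p pics; cat > h.py <<'E'
import numpy as np, cv2
from plant import telemetry, vision, manip
def grab(n,save=None):
    f=vision.grab_frame(n)
    if save: cv2.imwrite('pics/'+save,cv2.cvtColor(f['pixels'],cv2.COLOR_RGB2BGR))
    return f
def plane(f,uv,z):
    p=cv2.undistortPoints(np.array(uv,float).reshape(-1,1,2),f['K'],np.array(f['dist_coeffs'])).reshape(-1,2)
    d=np.c_[p,np.ones(len(p))]@f['R']; c=-f['R'].T@f['t']
    return c+d*((z-c[2])/d[:,2])[:,None]
def cloud(f):
    # world points for all pixels
    h,w=f['range_z'].shape
    g=np.stack(np.meshgrid(np.arange(w),np.arange(h)),-1).reshape(-1,1,2).astype(float)
    p=cv2.undistortPoints(g,f['K'],np.array(f['dist_coeffs'])).reshape(-1,2)
    zz=f['range_z'].reshape(-1,1)
    P=(np.c_[p,np.ones(len(p))]*zz-f['t'])@f['R']
    P[zz[:,0]==0]=np.nan
    return P.reshape(h,w,3)
def st():
    s=telemetry.state(); print({k:np.round(s[k],3).tolist() for k in s if k not in('qvel','effort')})
E
python3 - <<'E'
from h import *
for n in('top','side'):
    f=grab(n,n+'1.png'); print(n,np.round(-f['R'].T@f['t'],3),np.round(f['R'][2],2))
st()
E
```

```text
top [ 0.469 -0.017  1.237] [ 0.07  0.01 -1.  ]
side [ 0.133 -1.025  0.947] [ 0.29  0.74 -0.6 ]
{'time': 0.1, 'q': [-1.354, 0.522, -0.036, 1.6, 0.021, 1.021, -0.113], 'eef_pos': [0.177, 0.599, 0.253], 'tcp_rot': [[-0.959, 0.283, -0.0], [0.283, 0.959, -0.001], [-0.0, -0.001, -1.0]], 'contact_force': [0.426, -0.67, 0.059], 'moment': [-0.01, -0.005, -0.015], 'finger_force': 0.0, 'grip_width': 0.085}
```

View pics/top1.png

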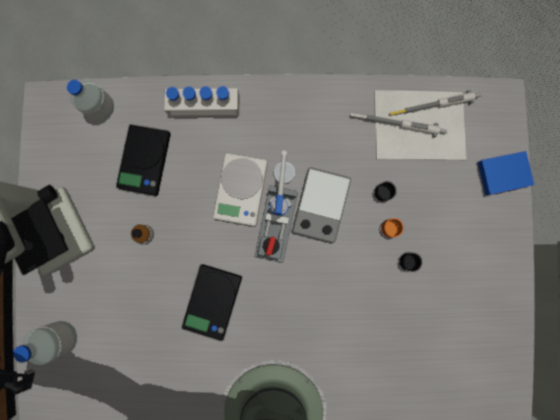

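View pics/side1.png

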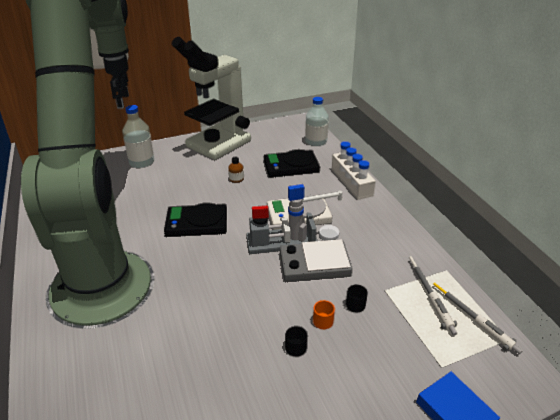

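The top view shows the orange cup at (393,228), the pan at (242,178), the red knob at (271,244), the blue wing at (279,205) and the outlet at about (284,153). Two black cups flank the orange one at (386,192) and (410,262).

```bash
cat >> h.py <<'E'
def big(m,roi=None):
    m=m.astype(np.uint8)
    if roi: z=np.zeros_like(m); x0,y0,x1,y1=roi; z[y0:y1,x0:x1]=m[y0:y1,x0:x1]; m=z
    n,l,s,c=cv2.connectedComponentsWithStats(m); k=1+np.argmax(s[1:,4]); return l==k
def hsv(f): return cv2.cvtColor(f['pixels'],cv2.COLOR_RGB2HSV)
def rect(f,m,z):
    v,u=np.nonzero(m); P=plane(f,np.c_[u,v],z)[:,:2]
    r=cv2.minAreaRect((P*1000).astype(np.float32)); return np.round(P.mean(0),4),r,len(u)
def axis(P):
    C=np.cov((P-P.mean(0)).T); w,V=np.linalg.eigh(C); return np.degrees(np.arctan2(V[1,-1],V[0,-1])),np.sqrt(w)
E
python3 - <<'E'
from h import *
f=grab('top'); h=hsv(f); P=cloud(f); H,S,V=h[...,0],h[...,1],h[...,2]
def rep(n,m,zlo,zhi):
    m=m&(P[...,2]>zlo)&(P[...,2]<zhi); Q=P[m]; 
    if len(Q)<4: print(n,len(Q)); return
    r=cv2.minAreaRect((Q[:,:2]*1000).astype(np.float32)); print(n,len(Q),np.round(Q.mean(0),4),'ctr',np.round(r[0],1),np.round(r[1],1),'ang',np.round(axis(Q[:,:2])[0],1))
o=big((H>4)&(H<20)&(S>170)&(V>60),(360,200,430,260)); rep('cup rim',o,.04,.06); rep('cup all',o,-.01,.06); 
r=big(((H<5)|(H>172))&(S>150),(250,220,300,270)); rep('knob',r,.128,.15)
b=big((H>100)&(H<130)&(S>150),(260,180,300,230)); rep('wing',b,.18,.21)
print('z pan',P[178,242],'balance',P[210,255])
g=np.zeros(H.shape,bool); g[130:195,215:270]=1
rep('pan',g,.035,.045)
g=np.zeros(H.shape,bool); g[140:205,262:310]=1
rep('arm',g,.135,.16)
m=np.zeros(H.shape,bool);m[215:245,378:408]=1
rep('cup by depth rim',m,.042,.06)
# fit circle-like: pan via extents
Q=P[130:205,205:275]; k=(Q[...,2]>.0345)&(Q[...,2]<.048); q=Q[k][:,:2]; print('pan circ',cv2.minEnclosingCircle((q*1000).astype(np.float32)),len(q))
E
```

```text
cup rim 45 [ 0.5038 -0.3119  0.0457] ctr [ 503.1 -320.5] [47.4 42.5] ang 97.3
cup all 285 [ 0.506  -0.3251  0.0161] ctr [ 505.9 -322.1] [44.6 51.2] ang 99.3
knob 100 [0.4589 0.0044 0.1355] ctr [459.    4.3] [13.6 43.3] ang 164.4
wing 94 [ 0.5565 -0.0159  0.1929] ctr [556.6 -16. ] [12.5 41.2] ang 174.1
z pan [0.64034814 0.08262863 0.03684925] balance [0.554308   0.04787631 0.02873031]
pan 1091 [0.643  0.0837 0.0379] ctr [644.4  83.7] [111.7 103.2] ang 86.8
arm 241 [ 0.6307 -0.0241  0.1484] ctr [626.7 -18.5] [ 31.7 133.7] ang 174.4
cup by depth rim 75 [ 0.5069 -0.3208  0.048 ] ctr [ 506.4 -321.2] [48.4 48. ] ang 129.1
pan circ ((624.3344116210938, 75.55228424072266), 80.03115844726562) 1223
```

```bash
cat >> h.py <<'E'
def need(tx,ty,tz,yaw=None):
    """units to go, in tool axes; yaw = wanted heading of tool y (deg, mod 180)"""
    s=telemetry.state(); R=np.array(s['tcp_rot']); d=R.T@(np.array([tx,ty,tz])-s['eef_pos'])/.03
    a=np.degrees(np.arctan2(R[1,1],R[0,1])); t=0
    if yaw is not None: t=-((yaw-a+90)%180-90)/5
    print('t',round(s['time'],2),'pos',np.round(s['eef_pos'],4),'yaw_y',round(a,1),'need',np.round(d,2),'turn',round(t,2))
E
python3 - <<'E'
from h import *
f=grab('top'); P=cloud(f)
for n,(x0,y0,x1,y1) in dict(bottleL=(20,320,70,370),micro=(10,180,95,275),rack=(160,80,240,120)).items():
    q=P[y0:y1,x0:x1].reshape(-1,3); q=q[q[:,2]>.05]; print(n,np.nanmin(q,0),np.nanmax(q,0))
h=hsv(f); H,S,V=h[...,0],h[...,1],h[...,2]
for n,roi in dict(A=(370,178,402,208),B=(394,246,426,278)).items():
    m=big(V<60,roi); print(n,rect(f,m,.025)[0])
o=big((H>4)&(H<20)&(S>170),(360,200,430,260)); print('cup',rect(f,o,.03))
# pan outline at z .038
g=f['pixels'][120:230,200:280].astype(int); 
k=(P[...,2]>.0345)&(P[...,2]<.06); k=big(k,(200,120,275,230)); v,u=np.nonzero(k); q=P[k]; print('pan',np.percentile(q[:,0],[0,1,99,100]),np.percentile(q[:,1],[0,1,99,100]))
e=cv2.fitEllipse(max(cv2.findContours(k.astype(np.uint8),0,1)[0],key=len)); print(e,plane(f,[e[0]],.038))
need(.42,.2,.36); need(.5,-.32,.36,105)
E
```

```text
bottleL [0.1536637  0.5505892  0.05017405] [0.24716391 0.64063174 0.25280204]
micro [0.38462695 0.51292895 0.05060274] [0.62228402 0.67117467 0.35209994]
rack [0.82232772 0.09564937 0.05034246] [0.88404008 0.29513795 0.12116031]
A [ 0.6043 -0.3044]
B [ 0.413  -0.3711]
cup (array([ 0.5057, -0.3216]), ((505.7312316894531, -321.22149658203125), (52.42428970336914, 46.02912521362305), 89.63927459716797), 286)
pan [0.58563494 0.58860101 0.69265348 0.69541264] [0.02850588 0.03143261 0.13672038 0.13963628]
((241.4899444580078, 177.9469451904297), (39.83620834350586, 40.51112365722656), 38.5118408203125) [[0.64033535 0.08391047 0.038     ]]
t 0.2 pos [0.1768 0.5993 0.253 ] yaw_y 73.6 need [-11.54 -10.47  -3.56] turn 0
t 0.2 pos [0.1768 0.5993 0.253 ] yaw_y 73.6 need [-19.   -26.35  -3.55] turn -6.29
```

step_arm:
  grip: [0,0,0,0,0,0,0,0,0,0,0,0]
  xyz:
    - [0,0,-0.9]
    - [0,0,-0.9]
    - [0,0,-0.9]
    - [0,0,-0.9]
    - [-0.8,-0.7,0]
    - [-0.8,-0.7,0]
    - [-0.8,-0.7,0]
    - [-0.8,-0.7,0]
    - [-0.8,-0.7,0]
    - [-0.8,-0.7,0]
    - [-0.8,-0.7,0]
    - [-0.8,-0.7,0]
  turn: [0,0,0,0,0,0,0,0,0,0,0,0]

```text
time: 1.4
eef_pos: [0.314, 0.3828, 0.3613]
tcp_rot: [[-0.959, 0.283, -0.0], [0.283, 0.959, 0.0], [0.0, 0.0, -1.0]]
contact_force: [0.4, 0.6, 0.2]
grip_width: 0.0853
finger_force: 0.0
```

step_arm:
  grip: [0,0,0,0,0,0,0,0,0,0,0,0]
  xyz:
    - [-0.8,-0.7,0]
    - [-0.8,-0.7,0]
    - [-0.8,-0.7,0]
    - [-0.8,-0.7,0]
    - [-0.8,-0.7,0]
    - [-0.8,-0.7,0]
    - [-0.8,-1,0]
    - [-0.5,-1,0]
    - [-0.5,-1,0]
    - [-0.5,-1,0]
    - [-0.5,-1,0]
    - [-0.5,-1,0]
  turn: [0,0,0,0,0,0,0,0,0,0,0,0]

```text
time: 2.6
eef_pos: [0.4599, 0.0204, 0.3614]
tcp_rot: [[-0.959, 0.283, 0.0], [0.283, 0.959, 0.0], [-0.0, 0.0, -1.0]]
contact_force: [1.3, 0.6, 0.6]
grip_width: 0.0851
finger_force: 0.0
```

```bash
python3 -c "
from h import *
need(.506,-.3215,.15,108);st()"
```

```text
t 2.6 pos [0.4599 0.0204 0.3614] yaw_y 73.6 need [ -4.7  -10.5    7.05] turn -6.89
{'time': 2.6, 'q': [-0.485, 0.143, 0.355, 1.878, -0.055, 1.13, 1.175], 'eef_pos': [0.46, 0.02, 0.361], 'tcp_rot': [[-0.959, 0.283, 0.0], [0.283, 0.959, 0.0], [-0.0, 0.0, -1.0]], 'contact_force': [1.292, 0.643, 0.551], 'moment': [0.001, -0.05, 0.014], 'finger_force': 0.0, 'grip_width': 0.085}
```

step_arm:
  grip: [0,0,0,0,0,0,0,0,0,0,0,0]
  xyz:
    - [-0.4,-0.9,0]
    - [-0.4,-0.9,0]
    - [-0.4,-0.9,0.5]
    - [-0.4,-0.9,0.5]
    - [-0.4,-0.9,0.5]
    - [-0.4,-0.9,0.5]
    - [-0.4,-0.9,0.8]
    - [-0.4,-0.9,0.8]
    - [-0.4,-0.9,0.8]
    - [-0.4,-0.9,0.8]
    - [-0.4,-0.9,0.8]
    - [-0.3,-0.6,0.8]
  turn: [0,0,0,0,0,0,0,0,0,0,0,0]

```text
time: 3.8
eef_pos: [0.5057, -0.3223, 0.1561]
tcp_rot: [[-0.959, 0.284, -0.0], [0.284, 0.959, -0.001], [0.0, -0.001, -1.0]]
contact_force: [0.6, -0.1, 1.1]
grip_width: 0.0854
finger_force: 0.0
```

```bash
python3 - <<'E'
from h import *
need(.506,-.3215,.033);st()
f=grab('side'); h=hsv(f); H,S,V=h[...,0],h[...,1],h[...,2]
P=cloud(f); o=big((H>4)&(H<20)&(S>170),(280,280,360,340)); q=P[o]; print(len(q),np.nanmin(q,0),np.nanmax(q,0)); t=q[q[:,2]>.043]; print(t.mean(0),t.min(0),t.max(0))
E
```

```text
t 3.8 pos [ 0.5057 -0.3223  0.1561] yaw_y 73.5 need [-0.    0.03  4.1 ] turn 0
{'time': 3.8, 'q': [0.203, 0.636, 0.391, 1.769, -0.32, 0.8, 2.033], 'eef_pos': [0.506, -0.322, 0.156], 'tcp_rot': [[-0.959, 0.284, -0.0], [0.284, 0.959, -0.001], [0.0, -0.001, -1.0]], 'contact_force': [0.608, -0.108, 1.067], 'moment': [0.001, -0.087, -0.01], 'finger_force': 0.0, 'grip_width': 0.085}
517 [ 0.48037508 -0.35283369 -0.00358306] [ 0.53191334 -0.25747326  0.05232054]
[ 0.50426283 -0.32671456  0.04719588] [ 0.48115204 -0.35283369  0.04303114] [ 0.53185066 -0.29920765  0.05232054]
```

step_arm:
  grip: [0,0,0,0,0,0,0,1,1,1,1,1]
  xyz:
    - [0,0,0.7]
    - [0,0,0.7]
    - [0,0,0.7]
    - [0,0,0.7]
    - [0,0,0.7]
    - [0,0,0.6]
    - [0,0,0]
    - [0,0,0]
    - [0,0,0]
    - [0,0,0]
    - [0,0,0]
    - [0,0,0]
  turn: [0,0,0,0,0,0,0,0,0,0,0,0]
  grip_force: 25

```text
time: 5.05
eef_pos: [0.5066, -0.3206, 0.0355]
tcp_rot: [[-0.959, 0.283, 0.001], [0.283, 0.959, -0.001], [-0.002, -0.0, -1.0]]
contact_force: [-1.2, 0.1, 7.8]
grip_width: 0.0499
finger_force: 26.6
```

step_arm:
  grip: [1,1,1,1,1,1,1,1,1,1]
  xyz:
    - [0,0,0]
    - [0,0,0]
    - [0,0,0]
    - [0,0,-0.3]
    - [0,0,-0.7]
    - [0,0,-0.7]
    - [0,0,-0.7]
    - [0,0,-0.7]
    - [0,0,-0.7]
    - [0,0,-0.7]
  turn: [0,0,0,0,0,0,0,0,0,0]

```text
time: 6.05
eef_pos: [0.506, -0.3202, 0.1712]
tcp_rot: [[-0.959, 0.283, 0.001], [0.283, 0.959, -0.0], [-0.001, -0.0, -1.0]]
contact_force: [0.1, 0.1, -1.5]
grip_width: 0.0505
finger_force: 26.3
```

```bash
python3 - <<'E'
from h import *
need(.6405,.084,.30);st()
E
```

```text
t 6.05 pos [ 0.506  -0.3202  0.1712] yaw_y 73.6 need [-0.49 14.19 -4.29] turn 0
{'time': 6.05, 'q': [0.191, 0.615, 0.403, 1.762, -0.312, 0.827, 2.026], 'eef_pos': [0.506, -0.32, 0.171], 'tcp_rot': [[-0.959, 0.283, 0.001], [0.283, 0.959, -0.0], [-0.001, -0.0, -1.0]], 'contact_force': [0.052, 0.089, -1.465], 'moment': [0.013, -0.002, 0.003], 'finger_force': 26.322, 'grip_width': 0.05}
```

step_arm:
  grip: [1,1,1,1,1,1,1,1,1,1,1,1]
  xyz:
    - [0,0.3,-0.8]
    - [0,0.5,-0.8]
    - [0,0.6,-0.8]
    - [0,0.8,-0.8]
    - [0,0.8,-0.8]
    - [0,0.8,-0.3]
    - [0,0.8,0]
    - [0,0.8,0]
    - [0,0.8,0]
    - [-0.1,0.8,0]
    - [-0.1,0.8,0]
    - [-0.1,0.8,0]
  turn: [0,0,0,0,0,0,0,0,0,0,0,0]

```text
time: 7.25
eef_pos: [0.5877, -0.0744, 0.2993]
tcp_rot: [[-0.959, 0.283, 0.001], [0.283, 0.959, 0.0], [-0.001, 0.0, -1.0]]
contact_force: [-0.8, -0.1, -0.1]
grip_width: 0.0498
finger_force: 26.3
```

step_arm:
  grip: [1,1,1,1,1,1,1,1,1,1,1]
  xyz:
    - [-0.1,0.8,0]
    - [-0.1,0.8,0]
    - [0,0.8,0]
    - [0,0.8,0]
    - [0,0.8,0]
    - [0,0.8,0]
    - [0,0.5,0]
    - [0,0.3,0.4]
    - [0,0,0.7]
    - [0,0,0.7]
    - [0,0,0.7]
  turn: [0,0,0,0,0,0,0,0,0,0,0]

```text
time: 8.35
eef_pos: [0.6406, 0.0831, 0.222]
tcp_rot: [[-0.959, 0.284, -0.0], [0.284, 0.959, -0.001], [0.0, -0.001, -1.0]]
contact_force: [-0.1, -0.7, -0.9]
grip_width: 0.0504
finger_force: 26.3
```

```bash
python3 - <<'E'
from h import *
need(.6405,.084,.0735)
f=grab('top','top2.png');grab('side','side2.png')
E
```

```text
t 8.35 pos [0.6406 0.0831 0.222 ] yaw_y 73.5 need [0.01 0.03 4.95] turn 0
```

View pics/side2.png

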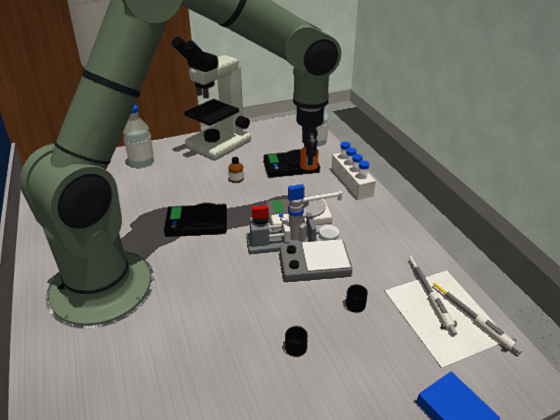

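The side view shows the cup upright in the fingers at (308,160), above the balance.

step_arm:
  grip: [1,1,1,1,1,1,1,1,1,1,1]
  xyz:
    - [0,0,0.7]
    - [0,0,0.7]
    - [0,0,0.7]
    - [0,0,0.7]
    - [0,0,0.7]
    - [0,0,0.7]
    - [0,0,0.4]
    - [0,0,0.2]
    - [0,0,0.1]
    - [0,0,0.05]
    - [0,0,0]
  turn: [0,0,0,0,0,0,0,0,0,0,0]

```text
time: 9.55
eef_pos: [0.6413, 0.0841, 0.0754]
tcp_rot: [[-0.959, 0.283, 0.001], [0.283, 0.959, 0.0], [-0.001, 0.0, -1.0]]
contact_force: [0.5, 0.1, -1.4]
grip_width: 0.0502
finger_force: 26.4
```

step_arm:
  grip: [1,1,1,1]
  xyz:
    - [0,0,0.04]
    - [0,0,0.04]
    - [0,0,0.0]
    - [0,0,0.0]
  turn: [0,0,0,0]

```text
time: 9.95
eef_pos: [0.6413, 0.0841, 0.0735]
tcp_rot: [[-0.959, 0.283, 0.001], [0.283, 0.959, 0.0], [-0.001, 0.001, -1.0]]
contact_force: [-4.8, 0.3, 12.9]
grip_width: 0.0503
finger_force: 28.0
```

step_arm:
  grip: [0.3,0.2,0.1,0,0,0,0,0,0,0,0,0]
  xyz:
    - [0,0,-0.03]
    - [0,0,0]
    - [0,0,0]
    - [0,0,0]
    - [0,0,0]
    - [0,0,-0.3]
    - [0,0,-0.7]
    - [0,0,-0.7]
    - [0,0,-0.8]
    - [0,0,-0.8]
    - [0,0,-0.8]
    - [0,0,-0.8]
  turn: [0,0,0,0,0,0,0,0,0,0,0,0]

```text
time: 11.15
eef_pos: [0.6409, 0.0839, 0.222]
tcp_rot: [[-0.959, 0.283, 0.0], [0.283, 0.959, 0.0], [-0.0, 0.0, -1.0]]
contact_force: [-0.6, -0.1, -0.4]
grip_width: 0.0852
finger_force: 0.0
```

step_arm:
  grip: [0,0,0,0,0,0,0,0,0,0]
  xyz:
    - [0.3,0,-0.7]
    - [0.7,0,-0.7]
    - [0.7,-0.1,0]
    - [0.7,-0.3,0]
    - [0.7,-0.3,0]
    - [0.7,-0.3,0]
    - [0.7,-0.3,0]
    - [0.7,-0.3,0]
    - [0.5,-0.3,0]
    - [0,0,0]
  turn: [0,0,0,0,0,0,0,0,0,0]

```text
time: 12.15
eef_pos: [0.4593, 0.0773, 0.263]
tcp_rot: [[-0.959, 0.283, -0.0], [0.283, 0.959, 0.001], [0.0, 0.001, -1.0]]
contact_force: [1.3, 0.7, -0.7]
grip_width: 0.085
finger_force: 0.0
```

```bash
python3 - <<'E'
from h import *
need(.459,.004,.14,74);st()
f=grab('top','top3.png');P=cloud(f);h=hsv(f); H,S,V=h[...,0],h[...,1],h[...,2]
o=big((H>4)&(H<20)&(S>170)&(V>60),(200,130,290,220)); q=P[o]; print(len(q),q.min(0),q.max(0)); print(rect(f,o,.075))
t=q[q[:,2]>.082]; print(len(t),(t.min(0)+t.max(0))/2,t.max(0)-t.min(0))
E
```

```text
t 12.15 pos [0.4593 0.0773 0.263 ] yaw_y 73.5 need [-0.68 -2.35  4.1 ] turn -0.09
{'time': 12.15, 'q': [-0.649, 0.275, 0.435, 2.009, -0.149, 0.888, 1.15], 'eef_pos': [0.459, 0.077, 0.263], 'tcp_rot': [[-0.959, 0.283, -0.0], [0.283, 0.959, 0.001], [0.0, 0.001, -1.0]], 'contact_force': [1.327, 0.742, -0.71], 'moment': [-0.049, 0.013, -0.032], 'finger_force': 0.0, 'grip_width': 0.085}
273 [0.61558726 0.060139   0.03629621] [0.66501963 0.10716323 0.09050887]
(array([0.6395, 0.084 ]), ((640.2418823242188, 83.43455505371094), (47.58184051513672, 44.54828643798828), 0.1550522893667221), 273)
28 [0.62801847 0.08235675 0.08625998] [0.02486243 0.04443549 0.00849778]
```

View pics/top3.png

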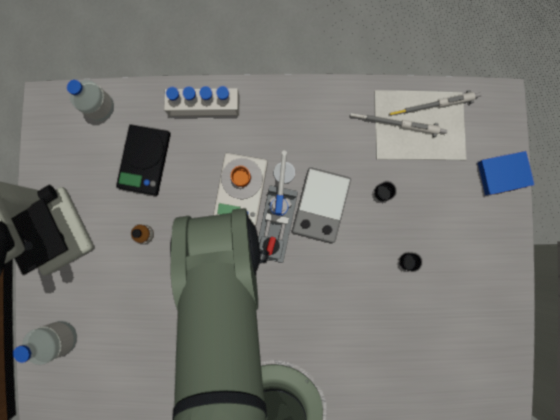

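The cup stands at (241,177), centred on the pan. Next I flip the gripper half a turn, to give the last joint room for the knob.

step_arm:
  grip: [0,0,0,0,0,0,0,0,0,0,0,0]
  xyz:
    - [0,0,0]
    - [0,0,0]
    - [0,0,0]
    - [0,0,0]
    - [0,0,0]
    - [0,0,0]
    - [0,0,0]
    - [0,0,0]
    - [0,0,0]
    - [0,0,0]
    - [0,0,0]
    - [0,0,0]
  turn: [1,1,1,1,1,1,1,1,1,1,1,1]

```text
time: 13.4
eef_pos: [0.4617, 0.0779, 0.2626]
tcp_rot: [[-0.231, 0.973, 0.001], [0.973, 0.231, -0.0], [-0.0, 0.001, -1.0]]
contact_force: [0.3, 0.1, -0.2]
grip_width: 0.0854
finger_force: 0.0
```

step_arm:
  grip: [0,0,0,0,0,0,0,0,0,0,0,0]
  xyz:
    - [0,0,0]
    - [0,0,0]
    - [0,0,0]
    - [0,0,0]
    - [0,0,0]
    - [0,0,0]
    - [0,0,0]
    - [0,0,0]
    - [0,0,0]
    - [0,0,0]
    - [0,0,0]
    - [0,0,0]
  turn: [1,1,1,1,1,1,1,1,1,1,1,1]

```text
time: 14.6
eef_pos: [0.4617, 0.078, 0.2626]
tcp_rot: [[0.727, 0.687, 0.001], [0.687, -0.727, -0.0], [0.0, 0.001, -1.0]]
contact_force: [-0.4, 0.8, -0.8]
grip_width: 0.0853
finger_force: 0.0
```

step_arm:
  grip: [0,0,0,0,0,0,0,0,0,0,0,0]
  xyz:
    - [0,0,0]
    - [0,0,0]
    - [0,0,0]
    - [0,0,0]
    - [0,0,0]
    - [0,0,0]
    - [0,0,0]
    - [0,0,0]
    - [0,0,0]
    - [0,0,0]
    - [0,0,0]
    - [0,0,0]
  turn: [1,1,1,1,1,1,1,1,1,1,1,0.8]

```text
time: 15.8
eef_pos: [0.4617, 0.0781, 0.2626]
tcp_rot: [[0.963, -0.269, 0.001], [-0.269, -0.963, -0.0], [0.001, 0.0, -1.0]]
contact_force: [0.0, -0.4, -0.5]
grip_width: 0.0849
finger_force: 0.0
```

```bash
python3 - <<'E'
from h import *
need(.459,.0043,.127,74.4);st()
f=grab('side');P=cloud(f);h=hsv(f); H,S,V=h[...,0],h[...,1],h[...,2]
r=big(((H<5)|(H>172))&(S>150),(230,190,290,240)); q=P[r]; print(len(q),q.min(0),q.max(0)); t=q[q[:,2]>.132]; print(len(t),t.mean(0),cv2.minAreaRect((t[:,:2]*1000).astype(np.float32)),axis(t[:,:2])[0])
E
```

```text
t 15.8 pos [0.4617 0.0781 0.2626] yaw_y -105.6 need [0.57 2.39 4.52] turn 0.0
{'time': 15.8, 'q': [-1.16, 0.558, 1.244, 2.022, -0.628, 1.019, -1.449], 'eef_pos': [0.462, 0.078, 0.263], 'tcp_rot': [[0.963, -0.269, 0.001], [-0.269, -0.963, -0.0], [0.001, 0.0, -1.0]], 'contact_force': [0.013, -0.414, -0.46], 'moment': [0.015, -0.001, 0.004], 'finger_force': 0.0, 'grip_width': 0.085}
200 [ 0.4369183  -0.0133464   0.09734911] [0.4819651  0.0077082  0.14025867]
52 [ 0.46042548 -0.00086503  0.13536885] ((459.80084228515625, 0.22797203063964844), (13.198175430297852, 41.58972930908203), 80.77685546875) 163.5514890351995
```

step_arm:
  grip: [0,0,0,0,0,0,0.2,0.3,0.3,0.3,0.3]
  xyz:
    - [0.1,0.6,0]
    - [0.2,0.6,0]
    - [0.2,0.6,0]
    - [0.1,0.6,0]
    - [0,0,0]
    - [0,0,0.5]
    - [0,0,0.7]
    - [0,0,0.7]
    - [0,0,0.3]
    - [0,0,0]
    - [0,0,0]
  turn: [0,0,0,0,0,0,0,0,0,0,0]

```text
time: 16.95
eef_pos: [0.4595, 0.0036, 0.1969]
tcp_rot: [[0.964, -0.266, 0.001], [-0.266, -0.964, -0.0], [0.001, 0.0, -1.0]]
contact_force: [-0.2, -0.0, 0.3]
grip_width: 0.0596
finger_force: 0.0
```

```bash
python3 - <<'E'
from h import *
need(.459,.0043,.127,74.4);st()
f=grab('side','side4.png');cv2.imwrite('pics/side4c.png',cv2.resize(cv2.imread('pics/side4.png')[120:300,180:420],(800,600)))
f=grab('top');P=cloud(f);h=hsv(f); H,S,V=h[...,0],h[...,1],h[...,2]
b=big((H>100)&(H<130)&(S>150),(260,180,300,230)); print(rect(f,b,.194))
E
```

```text
t 16.95 pos [0.4595 0.0036 0.1969] yaw_y -105.4 need [-0.02 -0.02  2.33] turn 0.04
{'time': 16.95, 'q': [-0.901, 0.599, 1.085, 2.111, -0.716, 0.862, -1.224], 'eef_pos': [0.459, 0.004, 0.197], 'tcp_rot': [[0.964, -0.266, 0.001], [-0.266, -0.964, -0.0], [0.001, 0.0, -1.0]], 'contact_force': [-0.155, -0.012, 0.263], 'moment': [-0.037, -0.059, -0.002], 'finger_force': 0.0, 'grip_width': 0.06}
(array([ 0.5551, -0.0158]), ((554.9532470703125, -15.768058776855469), (12.43780517578125, 44.06877136230469), 82.7571029663086), 100)
```

View pics/side4c.png

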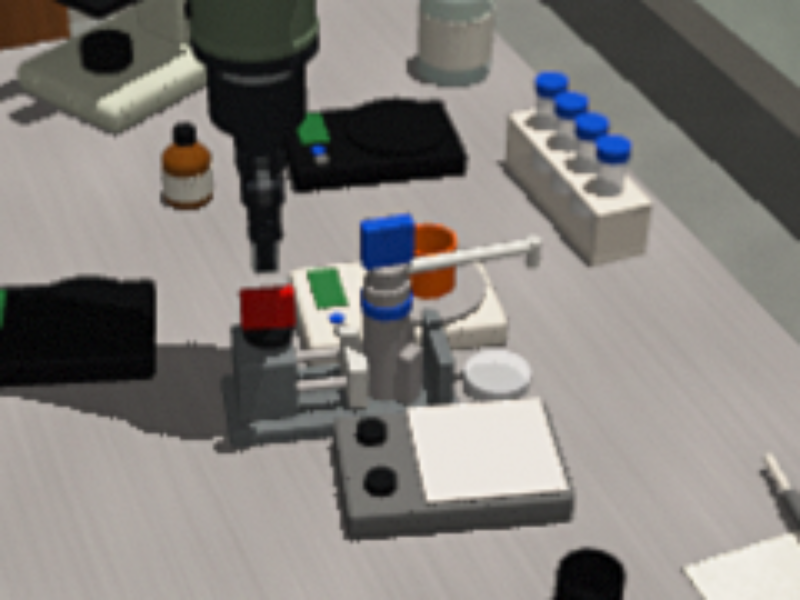

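The crop shows the gripper directly above the red bar at (268,308), with the wing and arm clear of it. Going down to grip the bar.

step_arm:
  grip: [0.3,0.3,0.3,0.3,0.3,0.3,1,1,1,1,1,1]
  xyz:
    - [0,0,0.5]
    - [0,0,0.6]
    - [0,0,0.6]
    - [0,0,0.5]
    - [0,0,0.13]
    - [0,0,0]
    - [0,0,0]
    - [0,0,0]
    - [0,0,0]
    - [0,0,0]
    - [0,0,0]
    - [0,0,0]
  turn: [0,0,0,0,0,0,0,0,0,0,0,0]
  grip_force: 60

```text
time: 18.25
eef_pos: [0.4594, 0.0042, 0.127]
tcp_rot: [[0.964, -0.266, 0.001], [-0.266, -0.964, 0.001], [0.0, -0.001, -1.0]]
contact_force: [-1.5, 4.6, 11.9]
grip_width: 0.013
finger_force: 58.3
```

```bash
python3 -c "
from h import *
need(.459,.0043,.127,74.4);st()"
```

```text
t 18.25 pos [0.4594 0.0042 0.127 ] yaw_y -105.4 need [-0.01 -0.   -0.  ] turn 0.04
{'time': 18.25, 'q': [-0.783, 0.686, 0.916, 2.162, -0.868, 0.721, -1.108], 'eef_pos': [0.459, 0.004, 0.127], 'tcp_rot': [[0.964, -0.266, 0.001], [-0.266, -0.964, 0.001], [0.0, -0.001, -1.0]], 'contact_force': [-1.532, 4.646, 11.911], 'moment': [0.92, 0.376, -0.029], 'finger_force': 58.315, 'grip_width': 0.013}
```

step_arm:
  grip: [1,1,1,1,1,1,1,1,1,1]
  xyz:
    - [0,0,-0.04]
    - [0,0,0]
    - [0,0,0]
    - [0,0,0]
    - [0,0,0]
    - [0,0,0]
    - [0,0,0]
    - [0,0,0]
    - [0,0,0]
    - [0,0,0]
  turn: [0,-0.7,-0.8,-0.9,-0.9,-0.9,-0.9,-0.9,-0.9,0]

```text
time: 19.25
eef_pos: [0.4593, 0.0033, 0.1273]
tcp_rot: [[0.944, 0.33, 0.001], [0.33, -0.944, -0.001], [0.0, 0.001, -1.0]]
contact_force: [8.3, -3.7, -27.9]
grip_width: 0.013
finger_force: 61.7
```

step_arm:
  grip: [1,1,1,1,1,1,1,1,1,1,1]
  xyz:
    - [0,0,0]
    - [0,0,0]
    - [0,0,0]
    - [0,0,0]
    - [0,0,0]
    - [0,0,0]
    - [0,0,0]
    - [0,0,0]
    - [0,0,0]
    - [0,0,0]
    - [0,0,0]
  turn: [-0.9,-0.9,-0.9,-0.9,-0.9,-0.9,-0.9,-0.9,-0.9,0,0]

```text
time: 20.35
eef_pos: [0.4601, 0.0024, 0.1273]
tcp_rot: [[0.507, 0.862, 0.002], [0.862, -0.507, -0.003], [-0.001, 0.003, -1.0]]
contact_force: [12.7, -8.1, -30.1]
grip_width: 0.0131
finger_force: 61.4
```

```bash
python3 -c "
from h import *
need(.459,.0043,.127);st()"
```

```text
t 20.35 pos [0.4601 0.0024 0.1273] yaw_y -30.5 need [ 0.04 -0.06  0.01] turn 0
{'time': 20.35, 'q': [-0.562, 0.543, 0.568, 2.153, -0.526, 0.58, -0.142], 'eef_pos': [0.46, 0.002, 0.127], 'tcp_rot': [[0.507, 0.862, 0.002], [0.862, -0.507, -0.003], [-0.001, 0.003, -1.0]], 'contact_force': [12.726, -8.099, -30.119], 'moment': [-1.824, -2.867, 0.174], 'finger_force': 61.371, 'grip_width': 0.013}
```

step_arm:
  grip: [1,0.4,0.4,0.4,0.4,0.4,0.4,0.4,0.4,0.4,0.3,0]
  xyz:
    - [0,0,0.04]
    - [0,0,0]
    - [0,0,0]
    - [0,0,0]
    - [0,0,-0.4]
    - [0,0,-0.7]
    - [0,0,-0.7]
    - [0,0,-0.7]
    - [0,0,-0.7]
    - [0,0,-0.7]
    - [0,0,-0.3]
    - [0,0,0]
  turn: [0,0,0,0,0,0,0,0,0,0,0,0]

```text
time: 21.55
eef_pos: [0.4593, 0.0038, 0.2534]
tcp_rot: [[0.506, 0.862, 0.002], [0.862, -0.506, 0.001], [0.002, 0.001, -1.0]]
contact_force: [-0.2, 0.3, -0.7]
grip_width: 0.0728
finger_force: 0.0
```

```bash
python3 - <<'E'
from h import *
f=grab('top','top5.png');P=cloud(f);h=hsv(f); H,S,V=h[...,0],h[...,1],h[...,2]
b=big((H>100)&(H<130)&(S>150),(260,180,300,230)); m,r,n=rect(f,b,.194); print(m,r,n)
q=P[b]; q=q[q[:,2]>.185]; print(q.mean(0),axis(q[:,:2])[0])
r=big(((H<5)|(H>172))&(S>150),(250,220,300,270)); print('knob',rect(f,r,.138))
need(.5562,-.0158,.26,84.1);st()
E
```

```text
[ 0.5548 -0.0157] ((554.8111572265625, -15.749996185302734), (12.43780517578125, 44.35531234741211), 82.7571029663086) 101
[ 0.55676977 -0.01596591  0.19316763] 174.19188325334608Traceback (most recent call last):
  File "<stdin>", line 5, in <module>
  File "h.py", line 25, in big
    n,l,s,c=cv2.connectedComponentsWithStats(m); k=1+np.argmax(s[1:,4]); return l==k
                                                     ~~~~~~~~~^^^^^^^^^
    return _wrapfunc(a, 'argmax', axis=axis, out=out, **kwds)
    return bound(*args, **kwds)
ValueError: attempt to get argmax of an empty sequence
```

step_arm:
  grip: [0,0,0,0,0,0,0,0,0,0,0,0]
  xyz:
    - [0.2,0.6,0]
    - [0.2,0.6,0]
    - [0.2,0.6,0]
    - [0.2,0.6,0]
    - [0.2,0.6,0]
    - [0.08,0.1,0]
    - [0,0,0]
    - [0,0,0]
    - [0,0,0]
    - [0,0,0]
    - [0,0,0]
    - [0,0,0]
  turn: [0,0,0,0,0,0,1,1,1,1,1,1]

```text
time: 22.8
eef_pos: [0.5549, -0.0155, 0.2515]
tcp_rot: [[0.872, 0.49, -0.001], [0.49, -0.872, -0.0], [-0.001, -0.001, -1.0]]
contact_force: [-0.6, -1.0, 0.1]
grip_width: 0.0856
finger_force: 0.0
```

step_arm:
  grip: [0,0,0,0,0,0,0,0,0]
  xyz:
    - [0,0,0]
    - [0,0,0]
    - [0,0,0]
    - [0,0,0]
    - [0,0,0]
    - [0,0,0]
    - [0,0,0]
    - [0,0,0]
    - [0,0,0]
  turn: [1,1,1,1,1,1,1,0,0]

```text
time: 23.7
eef_pos: [0.5552, -0.0155, 0.2518]
tcp_rot: [[0.996, -0.092, -0.001], [-0.092, -0.996, -0.0], [-0.001, 0.0, -1.0]]
contact_force: [0.4, -0.2, 0.4]
grip_width: 0.0854
finger_force: 0.0
```

```bash
python3 - <<'E'
from h import *
need(.5562,-.0158,.176,84.1);st()
f=grab('side','side6.png');cv2.imwrite('pics/side6c.png',cv2.resize(cv2.imread('pics/side6.png')[120:300,180:420],(800,600)))
E
```

```text
t 23.7 pos [ 0.5552 -0.0155  0.2518] yaw_y -95.3 need [0.04 0.01 2.53] turn 0.12
{'time': 23.7, 'q': [-0.748, 0.633, 1.025, 1.82, -0.62, 1.052, -1.146], 'eef_pos': [0.555, -0.016, 0.252], 'tcp_rot': [[0.996, -0.092, -0.001], [-0.092, -0.996, -0.0], [-0.001, 0.0, -1.0]], 'contact_force': [0.428, -0.23, 0.352], 'moment': [0.027, 0.038, -0.01], 'finger_force': 0.0, 'grip_width': 0.085}
```

View pics/side6c.png

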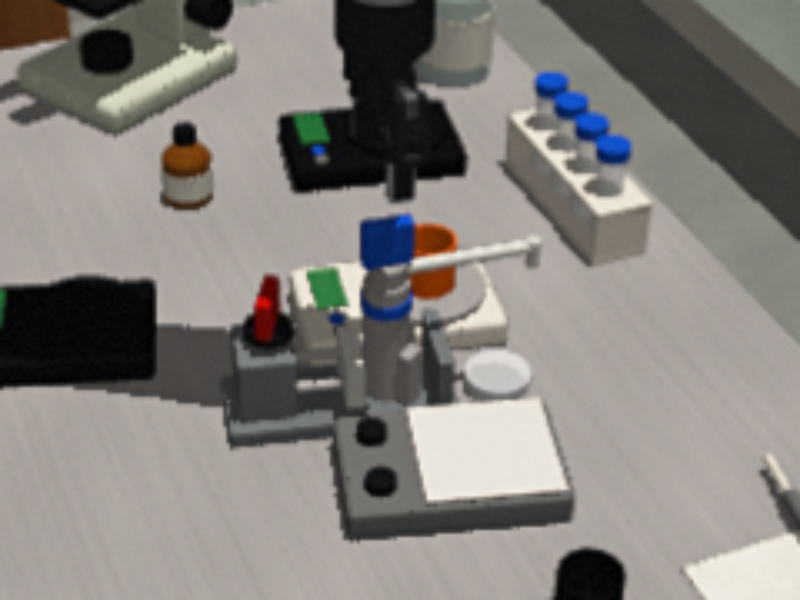

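The crop shows the red bar at (266,310), turned about 75°, with the jaw backed off. The gripper is above the blue wing at (387,240).

step_arm:
  grip: [0.2,0.4,0.4,0.4,0.4,0.4,1,1,1,1,1,1]
  xyz:
    - [0.03,0,0.4]
    - [0,0,0.6]
    - [0,0,0.6]
    - [0,0,0.6]
    - [0,0,0.25]
    - [0,0,0]
    - [0,0,0]
    - [0,0,0]
    - [0,0,0]
    - [0,0,0]
    - [0,0,0]
    - [0,0,0]
  turn: [0.12,0,0,0,0,0,0,0,0,0,0,0]
  grip_force: 25

```text
time: 24.95
eef_pos: [0.5568, -0.0161, 0.1795]
tcp_rot: [[0.994, -0.105, 0.001], [-0.105, -0.994, -0.0], [0.001, 0.0, -1.0]]
contact_force: [-1.0, -3.4, 7.5]
grip_width: 0.0157
finger_force: 26.7
```

```bash
python3 -c "
from h import *
need(.5562,-.0158,.178,84.1);st()"
```

```text
t 24.95 pos [ 0.5568 -0.0161  0.1795] yaw_y -96.0 need [-0.02 -0.01  0.05] turn -0.03
{'time': 24.95, 'q': [-0.686, 0.715, 0.93, 1.882, -0.721, 0.92, -1.082], 'eef_pos': [0.557, -0.016, 0.18], 'tcp_rot': [[0.994, -0.105, 0.001], [-0.105, -0.994, -0.0], [0.001, 0.0, -1.0]], 'contact_force': [-0.999, -3.432, 7.463], 'moment': [-0.729, 0.328, 0.034], 'finger_force': 26.687, 'grip_width': 0.016}
```

step_arm:
  grip: [1,1,1,1,1,1,1,1,1,1,1,1]
  xyz:
    - [0,0,0]
    - [0,0,0]
    - [0,0,0]
    - [0,0,0]
    - [0,0,0]
    - [0,0,0]
    - [0,0,0]
    - [0,0,0]
    - [0,0,0]
    - [0,0,0]
    - [0,0,0]
    - [0,0,0]
  turn: [-0.3,-0.6,-0.7,-0.7,-0.7,-0.7,-0.7,-0.7,-0.7,-0.7,-0.7,-0.7]

```text
time: 26.15
eef_pos: [0.5569, -0.0169, 0.1796]
tcp_rot: [[0.833, 0.553, 0.002], [0.553, -0.833, -0.001], [0.001, 0.002, -1.0]]
contact_force: [-0.1, -6.9, 5.0]
grip_width: 0.0157
finger_force: 26.9
```

step_arm:
  grip: [1,1,1,1,1,1,1]
  xyz:
    - [0,0,0]
    - [0,0,0]
    - [0,0,0]
    - [0,0,0]
    - [0,0,0]
    - [0,0,0]
    - [0,0,0]
  turn: [-0.7,-0.7,-0.7,-0.7,-0.5,0,0]

```text
time: 26.85
eef_pos: [0.5571, -0.0166, 0.1796]
tcp_rot: [[0.644, 0.765, 0.002], [0.765, -0.644, -0.001], [0.0, 0.002, -1.0]]
contact_force: [0.8, -5.1, 6.7]
grip_width: 0.0157
finger_force: 26.6
```

```bash
cat >> h.py <<'E'
def armdir(f):
    P=cloud(f); g=np.zeros(P.shape[:2],bool); g[130:215,200:310]=1
    d=np.hypot(P[...,0]-.5567,P[...,1]+.016)
    k=g&(P[...,2]>.134)&(P[...,2]<.165)&(d>.06)&(d<.15); q=P[k][:,:2]; c=q.mean(0)-[.5567,-.016]
    print('arm n',len(q),'mean dir',np.degrees(np.arctan2(c[1],c[0])),'axis',axis(q)[0],'rmax',d[k].max())
E
python3 - <<'E'
from h import *
need(.5567,-.016,.178,-40);st()
f=grab('top','top7.png'); armdir(f)
h=hsv(f); H,S,V=h[...,0],h[...,1],h[...,2]
o=big((H>4)&(H<20)&(S>170)&(V>60),(200,130,290,220)); print(rect(f,o,.075))
E
```

```text
t 26.85 pos [ 0.5571 -0.0166  0.1796] yaw_y -40.1 need [ 0.01 -0.02  0.05] turn -0.01
{'time': 26.85, 'q': [-0.54, 0.607, 0.67, 1.876, -0.499, 0.83, -0.311], 'eef_pos': [0.557, -0.017, 0.18], 'tcp_rot': [[0.644, 0.765, 0.002], [0.765, -0.644, -0.001], [0.0, 0.002, -1.0]], 'contact_force': [0.822, -5.071, 6.675], 'moment': [-1.505, -0.173, -0.09], 'finger_force': 26.634, 'grip_width': 0.016}
arm n 36 mean dir 49.99356824388066 axis -135.48194032233502 rmax 0.13647006722727587
(array([0.6335, 0.0967]), ((635.2974243164062, 97.7037124633789), (38.61753463745117, 19.17043113708496), 41.023162841796875), 75)
```

View pics/top7.png

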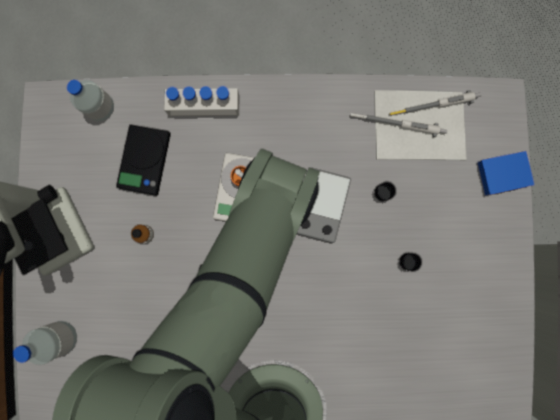

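The outlet covers the cup at (240,177), and the arm heading measures 50.0° as wanted. Releasing the wing and going back to the knob.

step_arm:
  grip: [0.8,0.6,0.4,0.4,0.4,0.4,0.4,0.4,0.4,0.4,0.4,0.4]
  xyz:
    - [0,0,0]
    - [0,0,0]
    - [0,0,0]
    - [0,0,0]
    - [0,0,-0.4]
    - [0,0,-0.7]
    - [0,0,-0.7]
    - [0,0,-0.5]
    - [0,0,0]
    - [0,0,0]
    - [-0.2,-0.6,0]
    - [-0.2,-0.6,0]
  turn: [0,0,0,0,0,0,0,0,-1,-0.9,0,0]

```text
time: 28.1
eef_pos: [0.519, -0.008, 0.2485]
tcp_rot: [[0.508, 0.861, 0.0], [0.861, -0.508, -0.0], [0.0, 0.0, -1.0]]
contact_force: [0.6, -0.2, -0.8]
grip_width: 0.0512
finger_force: 0.0
```

step_arm:
  grip: [0.4,0.4,0.4,0.4,0.4]
  xyz:
    - [-0.2,-0.6,0]
    - [-0.2,-0.6,0]
    - [-0.2,-0.6,0]
    - [-0.05,-0.16,0]
    - [0,0,0]
  turn: [0,0,0,0,0]

```text
time: 28.6
eef_pos: [0.459, 0.0057, 0.2486]
tcp_rot: [[0.508, 0.862, 0.001], [0.862, -0.508, 0.001], [0.001, 0.0, -1.0]]
contact_force: [0.4, -0.5, -0.1]
grip_width: 0.0512
finger_force: 0.0
```

```bash
python3 - <<'E'
from h import *
need(.4593,.0043,.127,-30.5);st()
f=grab('top'); armdir(f)
h=hsv(f); H,S,V=h[...,0],h[...,1],h[...,2]; P=cloud(f)
b=big((H>100)&(H<130)&(S>150),(250,180,300,230)); q=P[b]; q=q[q[:,2]>.185]; print(len(q),q.mean(0),axis(q[:,:2])[0])
o=big((H>4)&(H<20)&(S>170)&(V>60),(200,130,290,220)); print(rect(f,o,.075))
E
```

```text
t 28.6 pos [0.459  0.0057 0.2486] yaw_y -30.5 need [-0.04  0.03  4.05] turn -0.0
{'time': 28.6, 'q': [-0.737, 0.339, 0.754, 2.052, -0.306, 0.861, -0.341], 'eef_pos': [0.459, 0.006, 0.249], 'tcp_rot': [[0.508, 0.862, 0.001], [0.862, -0.508, 0.001], [0.001, 0.0, -1.0]], 'contact_force': [0.431, -0.512, -0.14], 'moment': [0.002, 0.006, 0.001], 'finger_force': 0.0, 'grip_width': 0.051}
arm n 150 mean dir 49.614649808328565 axis 49.842361436799 rmax 0.13519116336082687
98 [ 0.55503704 -0.01656652  0.19342396] 49.31760829454915
(array([0.6308, 0.0915]), ((631.62109375, 92.62659454345703), (50.446205139160156, 21.34368324279785), 42.32207107543945), 114)
```

step_arm:
  grip: [0.4,0.4,0.4,0.4,0.4,0.4,0.4,1,1,1,1,1]
  xyz:
    - [-0.04,0.03,0.6]
    - [0,0,0.7]
    - [0,0,0.7]
    - [0,0,0.7]
    - [0,0,0.7]
    - [0,0,0.6]
    - [0,0,0.05]
    - [0,0,0]
    - [0,0,0]
    - [0,0,0]
    - [0,0,0]
    - [0,0,0]
  turn: [0,0,0,0,0,0,0,0,0,0,0,0]
  grip_force: 70

```text
time: 29.85
eef_pos: [0.4605, 0.0034, 0.1275]
tcp_rot: [[0.508, 0.861, 0.004], [0.861, -0.508, -0.001], [0.001, 0.003, -1.0]]
contact_force: [5.8, -5.7, 1.8]
grip_width: 0.0129
finger_force: 69.1
```

step_arm:
  grip: [1,1,1,1,1,1,1,1,1,1,1,1]
  xyz:
    - [0,0,0]
    - [0,0,0]
    - [0,0,0]
    - [0,0,0]
    - [0,0,0]
    - [0,0,0]
    - [0,0,0]
    - [0,0,0]
    - [0,0,0]
    - [0,0,0]
    - [0,0,0]
    - [0,0,0]
  turn: [0.5,0.9,0.9,0.9,0.9,0.9,0.9,0.9,0.9,0.9,0.9,0]

```text
time: 31.05
eef_pos: [0.4603, 0.0039, 0.1275]
tcp_rot: [[0.979, 0.205, 0.003], [0.205, -0.979, 0.0], [0.003, 0.001, -1.0]]
contact_force: [2.4, -1.6, 7.9]
grip_width: 0.0129
finger_force: 70.3
```

```bash
python3 -c "
from h import *
need(.459,.0043,.127,74.6);st()"
```

```text
t 31.05 pos [0.4603 0.0039 0.1275] yaw_y -78.2 need [-0.04 -0.02  0.01] turn 5.44
{'time': 31.05, 'q': [-0.71, 0.622, 0.791, 2.159, -0.748, 0.655, -0.754], 'eef_pos': [0.46, 0.004, 0.127], 'tcp_rot': [[0.979, 0.205, 0.003], [0.205, -0.979, 0.0], [0.003, 0.001, -1.0]], 'contact_force': [2.413, -1.607, 7.854], 'moment': [-0.207, -0.534, -0.2], 'finger_force': 70.311, 'grip_width': 0.013}
```

step_arm:
  grip: [1,1,1,1,1,1,1,1,1,1,1]
  xyz:
    - [0,0,0]
    - [0,0,0]
    - [0,0,0]
    - [0,0,0]
    - [0,0,0]
    - [0,0,0]
    - [0,0,0]
    - [0,0,0]
    - [0,0,0]
    - [0,0,0]
    - [0,0,0]
  turn: [0.8,0.8,0.8,0.8,0.8,0.7,0.6,0.6,0.6,0.5,0]

```text
time: 32.15
eef_pos: [0.4605, 0.0043, 0.1275]
tcp_rot: [[0.92, -0.392, 0.003], [-0.392, -0.92, 0.001], [0.003, -0.002, -1.0]]
contact_force: [3.9, 1.2, 8.3]
grip_width: 0.0132
finger_force: 70.1
```

```bash
python3 -c "
from h import *
need(.459,.0043,.127,74.6);st()
armdir(grab('top'))"
```

```text
t 32.15 pos [0.4605 0.0043 0.1275] yaw_y -113.1 need [-0.05  0.02  0.02] turn -1.53
{'time': 32.15, 'q': [-0.801, 0.704, 0.948, 2.162, -0.897, 0.739, -1.213], 'eef_pos': [0.46, 0.004, 0.127], 'tcp_rot': [[0.92, -0.392, 0.003], [-0.392, -0.92, 0.001], [0.003, -0.002, -1.0]], 'contact_force': [3.863, 1.168, 8.27], 'moment': [0.304, -0.823, -0.023], 'finger_force': 70.127, 'grip_width': 0.013}
arm n 151 mean dir 49.50652197144189 axis 49.95834858698246 rmax 0.1357373320817321
```

step_arm:
  grip: [1,1,1,1]
  xyz:
    - [0,0,0]
    - [0,0,0]
    - [0,0,0]
    - [0,0,0]
  turn: [0.4,0.4,0,0]

```text
time: 32.6
eef_pos: [0.4605, 0.0043, 0.1275]
tcp_rot: [[0.891, -0.454, 0.003], [-0.454, -0.891, 0.001], [0.002, -0.002, -1.0]]
contact_force: [4.7, 1.2, 8.0]
grip_width: 0.0134
finger_force: 70.2
```

```bash
python3 -c "
from h import *
need(.459,.0043,.127,74.6);st()"
```

```text
t 32.6 pos [0.4605 0.0043 0.1275] yaw_y -117.0 need [-0.04  0.02  0.02] turn -2.32
{'time': 32.6, 'q': [-0.809, 0.714, 0.965, 2.162, -0.913, 0.75, -1.266], 'eef_pos': [0.46, 0.004, 0.127], 'tcp_rot': [[0.891, -0.454, 0.003], [-0.454, -0.891, 0.001], [0.002, -0.002, -1.0]], 'contact_force': [4.717, 1.153, 8.029], 'moment': [0.335, -0.961, 0.298], 'finger_force': 70.186, 'grip_width': 0.013}
```

step_arm:
  grip: [0.8,0.6,0.4,0.4,0.4,0.4,0.4,0.4,0.4,0.4,0.4,0.4]
  xyz:
    - [0,0,0]
    - [0,0,0]
    - [0,0,0]
    - [0,0,0]
    - [0,0,-0.4]
    - [0,0,-0.7]
    - [0,0,-0.7]
    - [0,0,-0.7]
    - [0,0,-0.7]
    - [0,0,-0.7]
    - [-0.3,0,-0.5]
    - [-0.5,0,0]
  turn: [0,0,0,0,0,0,0,0,0,0,0,0]

```text
time: 33.8
eef_pos: [0.4381, 0.0142, 0.2605]
tcp_rot: [[0.89, -0.456, 0.002], [-0.456, -0.89, 0.0], [0.002, -0.001, -1.0]]
contact_force: [-0.0, 0.5, -0.1]
grip_width: 0.0514
finger_force: 0.0
```

step_arm:
  grip: [0.4,0.4,0.4,0.4,0.4,0.4]
  xyz:
    - [0,-0.7,0]
    - [0,-0.7,0]
    - [0,-0.7,0]
    - [0,-0.7,0]
    - [0,-0.7,0]
    - [0,0,0]
  turn: [0,0,0,0,0,0]

```text
time: 34.4
eef_pos: [0.4862, 0.1106, 0.2585]
tcp_rot: [[0.892, -0.452, 0.0], [-0.452, -0.892, -0.001], [0.0, 0.001, -1.0]]
contact_force: [-0.1, 0.5, -0.0]
grip_width: 0.0512
finger_force: 0.0
```

```bash
python3 - <<'E'
from h import *
st()
f=grab('top','top9.png'); armdir(f)
h=hsv(f); H,S,V=h[...,0],h[...,1],h[...,2]; P=cloud(f)
b=big((H>100)&(H<130)&(S>150),(250,180,300,230)); q=P[b]; q=q[q[:,2]>.185]; print(len(q),q.mean(0),axis(q[:,:2])[0])
r=((H<5)|(H>172))&(S>150)&(P[...,2]>.125)&(P[...,2]<.15); r[:215]=0; r[270:]=0; r[:,:250]=0; r[:,300:]=0; q=P[r]; print('knob',len(q),len(q)>3 and (q.mean(0),axis(q[:,:2])[0]))
o=(H>4)&(H<20)&(S>170)&(V>60); v,u=np.nonzero(o[140:215,205:275]); Q=plane(f,np.c_[u+205,v+140],.075); print('cup ext',(Q.min(0)+Q.max(0))/2)
grab('side','side9.png');cv2.imwrite('pics/side9c.png',cv2.resize(cv2.imread('pics/side9.png')[120:300,180:420],(800,600)))
cv2.imwrite('pics/top9c.png',cv2.resize(cv2.imread('pics/top9.png')[120:270,180:380],(800,600)))
E
```

```text
{'time': 34.4, 'q': [-1.164, 0.643, 1.246, 1.955, -0.703, 1.072, -1.647], 'eef_pos': [0.486, 0.111, 0.259], 'tcp_rot': [[0.892, -0.452, 0.0], [-0.452, -0.892, -0.001], [0.0, 0.001, -1.0]], 'contact_force': [-0.093, 0.523, -0.009], 'moment': [-0.016, 0.059, 0.011], 'finger_force': 0.0, 'grip_width': 0.051}
arm n 152 mean dir 49.55710241086936 axis 50.10129416257834 rmax 0.13597119990593248
99 [ 0.55589568 -0.01661935  0.19322338] 49.89532147860072
knob 95 (array([0.45861847, 0.00441917, 0.13473119]), np.float64(153.46099432640173))
cup ext [0.64024549 0.08345244 0.075     ]
```

View pics/top9c.png

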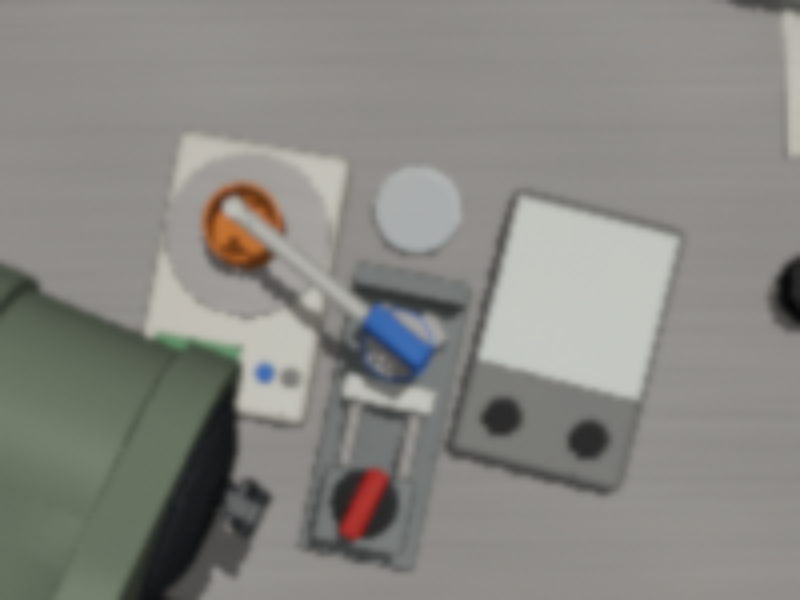

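View pics/side9c.png

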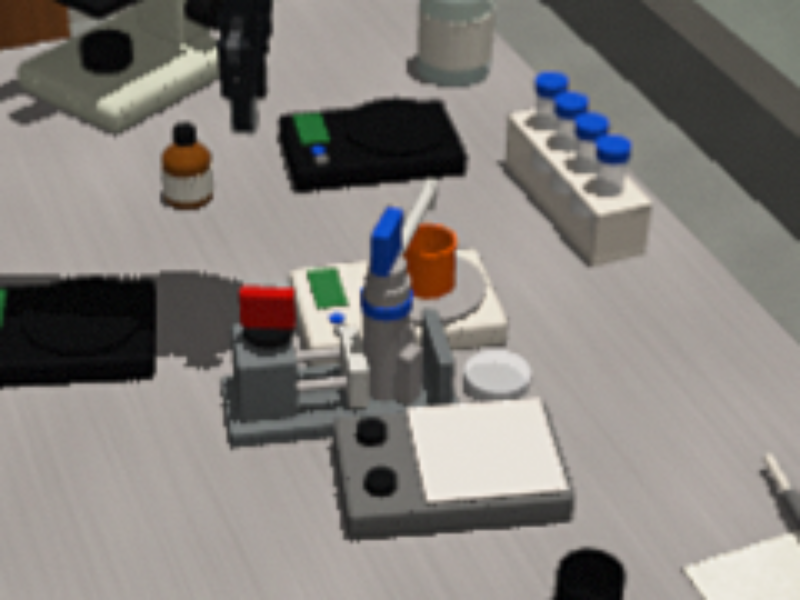

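The crops show the outlet over the cup (top crop about (235,210), parallax included) and the knob bar 11° past its starting tight position. The dish and bottle are where they were, and the gripper is clear.

```bash
python3 -c "
from h import *
print(manip.hand_in())"
```

```text
the job is handed in; nothing more can be done
None
```

I handed the job in at 34.5 s: the orange cup stands within about 1 mm of the pan's centre, the spout's outlet is over the middle of it, the knob is retightened about 11° past where it started, and the bottle and dish were left alone.

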